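# Fish a stuck tissue cassette out of a cassette dispenser with a hook pick

### The job

A tissue cassette has stuck in the feed slot of the grey cassette dispenser, behind its raised retaining tongue and with its rear end under the weighted stack. Take the telescopic hook pick from the mat (its length is however it was last left, so feel where the hook is), let the hook down through the slot into the open cassette, draw the cassette by its front wall over the tongue until it lies flat on the landing shelf and the stack has dropped, and lay the pick back flat on the mat the way it lay. Plastic and track are easily damaged: keep the pick's force on cassette and dispenser below 12 newtons throughout, do not touch the cassette with the hand, and leave the other things on the bench where they are.

Things in the scene. Friction and masses are not known exactly. Their poses are not given: they have to be found in the camera images.
- dispenser: Cassette dispenser, fixed: grey block 161 x 60 mm, top 36 mm above the bench (landing shelf in front, slot floor behind, both level); on it an aluminium feed track and a clear upright chute (top 156 mm above the bench). Origin at bench level under the middle line, near the mouth; +x runs level into the slot, away from the robot; z up. Along x: shelf -58 to 0 mm, track 0 to 50, chute 50 to 100.
- slot (a point): Middle of the slot's closed inner end, at floor level: x = 44, y = 0, z = 36 mm of the dispenser. The track is a channel 31 mm wide between cheeks; ledges on them, 13.5 to 17 mm above the floor (cheek tops 18 mm), leave a slot 10 mm wide along the middle line, open above and at the mouth and closed at x = 44 mm by a bridge as high as the ledges. The hook goes in through this slot.
- edge (a point): On the slot floor below the free edge of the steel retaining tongue: x = 6, y = 0, z = 36 mm of the dispenser. The tongue is an 18 mm long flap in the floor, hinged at x = 24 mm and sloping up towards the mouth; a thumbscrew holds its free edge anywhere from 2 to 5 mm above the floor, which is not measured. The cassette climbs it, tips over the edge and drops to the shelf. Friction about 0.6.
- cassette: The stuck cassette: pink open-topped plastic tray, 40 long (x) x 28 wide x 6.2 mm high, 12 g; floor 3 mm, front wall 2.5 mm, other walls 2 mm thick, so its well is 3.2 mm deep. Origin at the centre of its underside; x along the slot; the front wall is its -x end (x = -20 to -17.5 mm). It starts flat on the slot floor, centre 48 to 52 mm behind the dispenser's origin.
- stack (a joint): Height of the waiting stack of cassettes with a steel weight (together about 280 g) that slides in the chute: 0 when it rests on the stuck cassette, about -0.006 m when it has dropped to the slot floor, which happens when the cassette's rear end has left the chute.
- pick: Telescopic hook pick, 62 g: black handle with orange bands, 90 x 16 x 22 mm high (x = -65 to 25 mm), then a steel shaft (5.6 then 3.6 mm thick, axis 14 mm above the handle's underside) ending in a leg turned straight down: 3.6 mm thick, round end 1.5 mm above underside level. Origin on the underside at the best grip; +x to the hook. Leg 125 to 175 mm from it, unmeasured; it stays put to 40 N.
- mat: Dark teal silicone mat, 260 (x) x 105 (y) x 2 mm, fixed to the bench; origin at the centre of its underside. The pick starts on it with its origin at about x = -52 mm, y = 0 and its hook end towards +x; put it back so.
- marker_black: Black marker pen lying on the bench, 137 mm long; bystander.
- marker_blue: Blue marker pen lying on the bench, 137 mm long; bystander.
- timer: White bench timer, 60 x 64 x 19 mm; bystander.
- bottle_a: Screw-cap bottle, 66 mm wide and 106 mm high; bystander.
There are look-alikes about, which are no part of the job. There is more than one size of the pick; the job needs the larger.

How it is judged (in metres and radians):
On the way, in this order (a step that is already met when the one before it is completed fails the run):
1. the hook has hold of the cassette, which is still in the slot (contact force between pick and cassette above 0.8 N and x of cassette in the frame of dispenser above 0.03 m), for 0.1 s.
2. the cassette has come over the tongue and the stack has dropped (x of cassette in the frame of dispenser below -0.012 m and value of joint stack below -0.005 m), for 0.1 s.
At the end, for the whole second after the job is handed in: The cassette lies flat and still on the shelf, its centre 14 to 42 mm in front of the dispenser's origin and within 12 mm of the middle line; the stack has dropped 5 mm or more; the pick lies flat and still on the mat, within 40 mm along and 45 mm across of where it lay, hook end still forward (x of cassette in the frame of dispenser between -0.042 and -0.014 m and y of cassette in the frame of dispenser between -0.012 and 0.012 m and z of cassette in the frame of dispenser between 0.034 and 0.038 m and angle between cassette's own z axis and vertical below 0.05 rad and linear speed of each of cassette, pick below 0.01 m/s and value of joint stack below -0.005 m and x of pick in the frame of mat between -0.092 and -0.012 m and y of pick in the frame of mat between -0.045 and 0.045 m and angle between the x axis of pick and the x axis of mat, either way round below 0.35 rad and height (world z) of pick below 0.006 m and angle between pick's own z axis and vertical below 0.1 rad); the robot touches nothing.
It fails at once if the pick presses on the cassette with more than 12 N (contact force between pick and cassette above 12 N).
It fails at once if the pick presses on the dispenser or its stack with more than 12 N (contact force between pick and dispenser above 12 N).
It fails at once if the fingers or arm touch the cassette (contact force between any of the fingers, the arm and cassette above 0.3 N).
It fails at once if a bystander is moved by more than 20 mm (distance of any of marker_black, marker_blue, timer, bottle_a from where it was at the start of the episode above 0.02 m).
It also fails if it takes over 67 s, if anything falls off the work surface, if the arm or the gripper's body presses on something with over 40 N, if the wrist force passes 120 N, or if a joint passes its speed limit or range.

### The arm

A 6-joint arm with a two-finger parallel gripper is mounted at the origin on a cart in front of the work surface, level with it; the furniture and walls round the work are solid. World frame = base frame: x ahead of the robot, y to its left, z up, the work surface at z = 0. Lengths are in m, angles in degrees, forces in N, time in s.
With the tool pointing down it reaches from about 0.325 to 0.925 m from the base axis. Payload 3.1 kg.
Tool frame: the origin (TCP) lies at the very end of the fingers, on their centre line; the grasp point (between the pads) lies 19 mm behind it; z points along the fingers, y is the line along which they close (so a half turn about z gives the same grasp; the last joint's range is limited). The gripper opens to 85 mm and grips with 20 to 120 N. Pads are 22 mm wide; open, the fingers measure 114 mm over their backs; the gripper's body (76 mm by 85 mm) begins 54 mm behind the grasp point. The pads swing forward as they close: fully open they stand 13 mm farther back than shut.
Start: joints at [-72.147, 12.427, 92.441, -0, 75.132, -6.429], TCP at [0.257, -0.57, 0.231] pointing down, gripper open.
Joint ranges: [-157.48, 157.48], [-44.54, 120.13], [17.64, 146.25], [-64.5, 244.5], [7.68, 150.69], [-147.95, 147.95]. Speed limits (degrees/s): [159.86, 159.86, 180, 180, 180, 180].

### API

Orientations are given as a 3x3 rotation matrix whose columns are the frame's x, y, z axes.
In Python, from plant import robot, cams gives the robot as it stands.
- The arm moves only by the tool apply_moves, never from a script. Its argument "increments" is a list that holds one entry, the list of rows, each a list of 5 numbers: the gripper command: -1 is shut, 1 is fully open, values between are in proportion, then the shift along the tool's x, y, z in units of 0.03 m (1.0 is 0.03 m), then the turn about the tool's z in units of 30 degrees (1.0 is 30 degrees). A call has 1 to 12 rows; each row shifts and turns the commanded pose from where the row before left it, along the tool's axes as they then stand; what a row does not reach is not made up. A row lasts 1/12 s, in which the tool goes at most 41.7 mm and 7.16 degrees, less where a joint would pass 70% of its speed; a pose out of reach is approached as far as the arm can. A call with a number of a shift or a turn outside -1 to 1 is refused whole. A call with a gripper value outside its range is refused whole. The fingers move at their own pace and stop on an object; "force" is the grip in N (left out, the last holds). Time passes only in rows, so rows that do not move let the fingers close. It gives the time, the measured TCP pose, the force, the opening and the grip force at its end, in the units of the state.
- robot.state(): the state, without advancing time (a new reading comes with each control period).
- cams.read_camera(name): name is "side" or "top"; returns the picture (420x560x3 uint8, red, green, blue); there is no depth.
- cams.camera_info(name): a dict with "fx", "fy", "cx", "cy" (pixels), "R" (3x3) and "t" (3): a world point X has camera coordinates R X + t. Camera axes: x right, y down, z forward; pixel columns grow to the right and rows downward; lengths in m; the calibration is good to about 2 mm. A picture is of the moment at which its call begins. camera_info takes no time and is no camera call.
- robot.finish_job(): hands the job in; it is judged then, once.
The state is a dict: "clock": time; "qpos": joint angles; "joint_velocities": joint speeds; "joint_efforts": joint torques, N m; "eef_pos": TCP position; "eef_rot": TCP orientation; "ft_force": force on the tool from outside, world axes, zero at the start; "ft_torque": the same for the moment, N m; "gripper_width": finger opening in m; "finger_force": force on a finger pad.
Only numpy, scipy, OpenCV 4.12 (cv2) and the standard library are available. Lean on these libraries where they do the work, as an engineer would, in place of code of your own. Each camera call takes 0.05 s, during which the arm holds its last target. There are 200 camera calls.

## Working session

There is one attempt and no reset: what is moved stays moved. The work goes in short steps, Python scripts to look and compute and a tool call to move; the robot and the scene stay as the last step left them, time stands still between calls to the robot, and variables do not carry over. Pictures are saved under pics/ and viewed, at most 10 in all, crops included, and the job is handed in when it is done.

Besides the shell and the picture viewer there is one more tool, called after "Call:" as name([rows], argument=value, ...), one row to a line, values as JSON. apply_moves: Moves the arm, as the interface text tells. Shifts and turns lie within -1 to 1; 1 stands for 0.03 m of shift or 30 degrees of turn. Its arguments: {"type":"object","properties":{"increments":{"type":"array"},"force":{"type":"number"}},"required":["increments"]}

```bash
ls; mkdir -p pics
python3 - <<'E'
from plant import robot,cams
import cv2,numpy as np
s=robot.state();print(s['clock'],s['eef_pos'],s['eef_rot'],s['gripper_width'])
for n in('top','side'):
    im=cams.read_camera(n);cv2.imwrite(f'pics/{n}0.png',cv2.resize(im[:,:,::-1],(800,600),interpolation=cv2.INTER_CUBIC))
    cv2.imwrite(f'pics/{n}0raw.png',im[:,:,::-1])
    i=cams.camera_info(n);print(n,i, -np.array(i['R']).T@np.array(i['t']))
E
```

```text
pics
0.0 [ 0.25678569 -0.56894094  0.2299856 ] [[ 9.11540167e-01  4.11210423e-01 -7.16225125e-04]
 [ 4.11210957e-01 -9.11537441e-01  2.24535882e-03]
 [ 2.70448932e-04 -2.34125437e-03 -9.99997223e-01]] 0.08546739060446341
top {'fx': 412.19911220262543, 'fy': 412.19911220262543, 'cx': 277.55221759119024, 'cy': 212.41278313499967, 'R': array([[-0.01798766, -0.99968411, -0.01755364],
       [-0.99266822,  0.01995469, -0.11921249],
       [ 0.11952511,  0.01528058, -0.99271358]]), 't': array([-0.06122382,  0.58709696,  1.22793149])} [ 0.43492258 -0.09168333  1.28789885]
side {'fx': 411.7780277269232, 'fy': 411.7780277269232, 'cx': 273.68468134503144, 'cy': 205.71871323995532, 'R': array([[-0.89219628, -0.45164124,  0.00244744],
       [-0.20384751,  0.39784389, -0.89452023],
       [ 0.40302853, -0.79858652, -0.44702078]]), 't': array([0.48192307, 0.1860408 , 0.85175889])} [0.12461079 0.82384431 0.5459917 ]
```

View pics/top0.png

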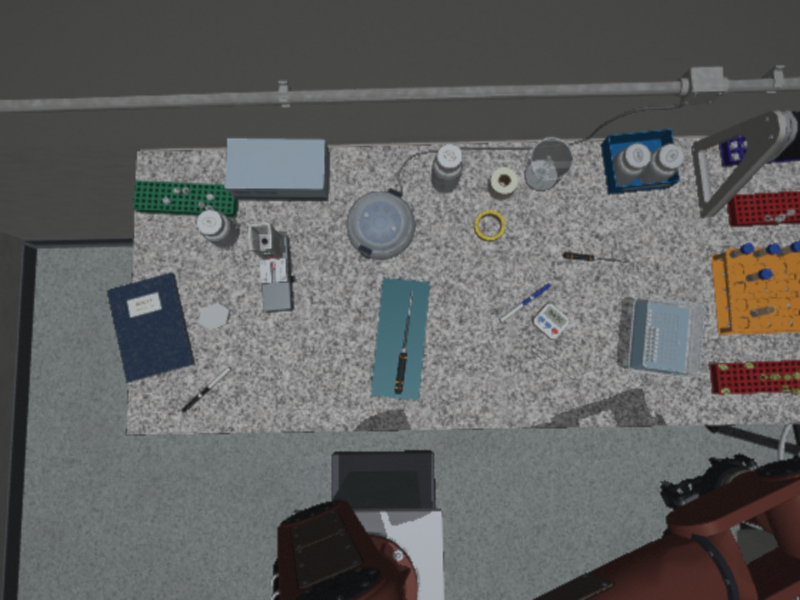

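View pics/side0.png

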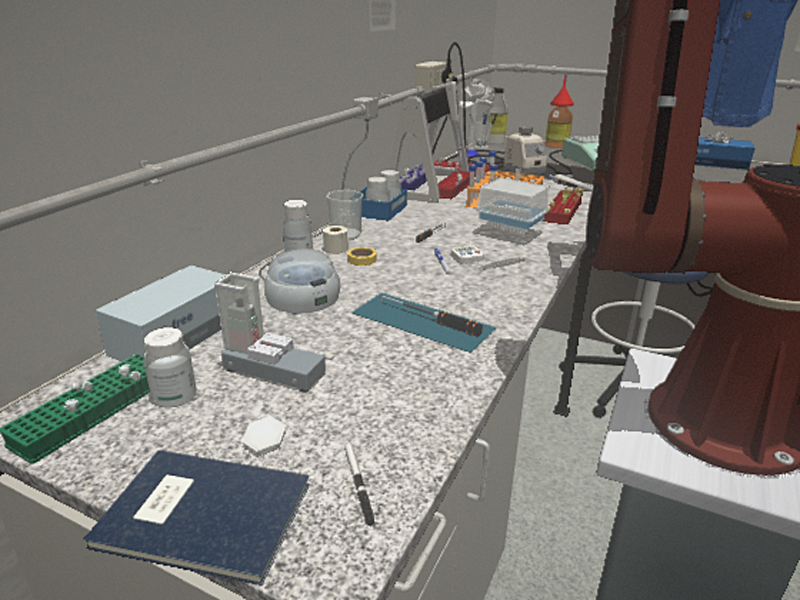

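The top view shows the pick on the teal mat (handle 402,372; hook ~411,293) and the dispenser at (270,270). A look-alike smaller pick lies off the mat at (595,257), right of the dispenser. I choose the pick on the mat and check it in crops.

```bash
cat > h.py <<'E'
import cv2,numpy as np
from plant import robot,cams
def crop(im,x0,y0,w,h,k):
    c=cv2.resize(im[y0:y0+h,x0:x0+w],None,fx=k,fy=k,interpolation=cv2.INTER_CUBIC)
    for x in range(x0-x0%10+10,x0+w,10): cv2.putText(c,str(x),((x-x0)*k-8,8),0,.3,(0,255,255),1);cv2.line(c,((x-x0)*k,10),((x-x0)*k,14),(0,255,255),1)
    for y in range(y0-y0%10+10,y0+h,10): cv2.putText(c,str(y),(0,(y-y0)*k+4),0,.3,(0,255,255),1);cv2.line(c,(20,(y-y0)*k),(24,(y-y0)*k),(0,255,255),1)
    return c
def pix(n,X):
    i=cams.camera_info(n);c=i['R']@np.array(X,float)+i['t'];return np.array([i['fx']*c[0]/c[2]+i['cx'],i['fy']*c[1]/c[2]+i['cy']])
def ray(n,u,v,z):
    i=cams.camera_info(n);d=i['R'].T@np.array([(u-i['cx'])/i['fx'],(v-i['cy'])/i['fy'],1]);o=-i['R'].T@i['t'];return o+d*(z-o[2])/d[2]
def shot(n,name):
    im=cams.read_camera(n)[:,:,::-1].copy();cv2.imwrite('pics/'+name+'_raw.png',im);return im
E
python3 - <<'E'
from h import *
t=cv2.imread('pics/top0raw.png');s=cv2.imread('pics/side0raw.png')
a=np.zeros((600,800,3),np.uint8)
c=crop(t,255,190,50,95,6);a[:c.shape[0],:300]=c[:600]
c=crop(t,165,150,55,75,8);a[:600,310:750]=c
cv2.imwrite('pics/c1.png',a)
a=np.zeros((600,800,3),np.uint8)
c=crop(s,150,185,85,90,6);a[:540,:510]=c
c=crop(s,245,200,105,50,3);a[:150,:0]=0
cv2.imwrite('pics/c2.png',a)
E
```

```text
(no output)
```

View pics/c1.png

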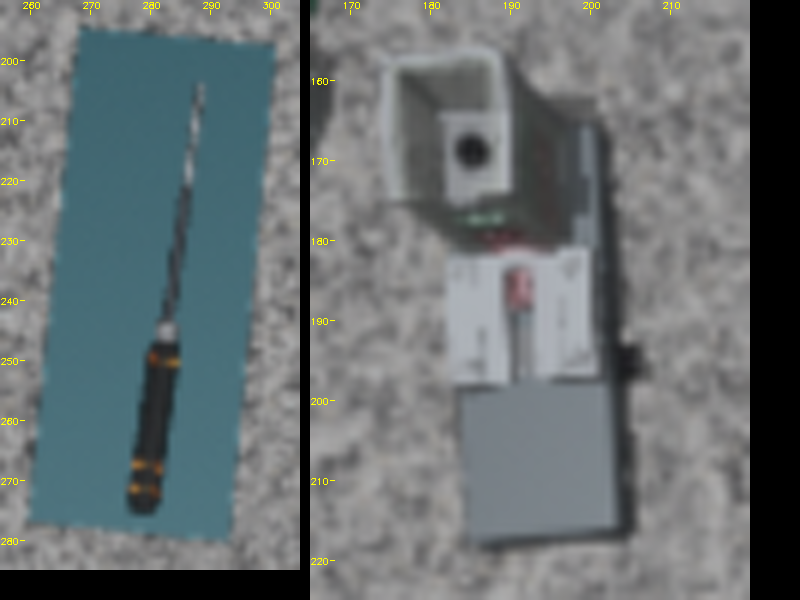

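View pics/c2.png

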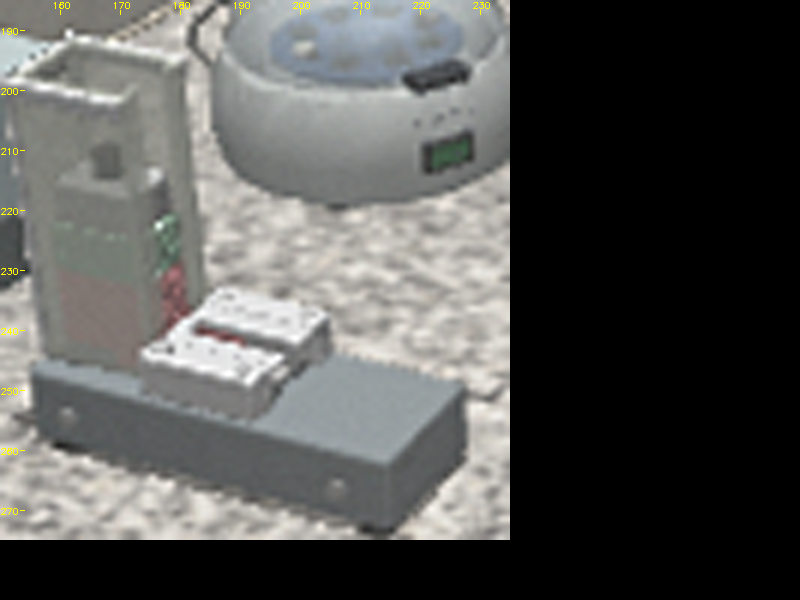

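The crops show the mat pick with its tip at about (288.7,203.8) and handle end at (278.8,275.5). They also show the dispenser shelf edges and the slot at column ~191, with pink cassette visible over rows 183–188. Next I fit the poses.

```bash
cat > fit.py <<'E'
from h import *
from scipy.optimize import least_squares
def fit(pts,p0,wz=None):
    def w(p,X): c,s=np.cos(p[2]),np.sin(p[2]);return [p[0]+c*X[0]-s*X[1],p[1]+s*X[0]+c*X[1],X[2]]
    f=lambda p:np.concatenate([pix(n,w(p,np.array(X)/1000*[1,1,1]))-uv for n,X,uv in pts])
    r=least_squares(f,p0);return r.x,r.fun.reshape(-1,2)
mat=[('top',(130,52.5,2),(268.3,194.7)),('top',(130,-52.5,2),(300.8,197.2)),('top',(-130,-52.5,2),(293.7,280.2)),('top',(-130,52.5,2),(260,276.8))]
dis=[('top',(-58,30,36),(184.4,217.5)),('top',(-58,-30,36),(203.4,216)),('top',(0,30,36),(183.5,198.3)),('top',(0,-30,36),(202.3,197.5)),
('side',(-58,30,36),(215,262)),('side',(-58,-30,36),(227.8,249.2)),('side',(103,30,36),(155.8,245.5))]
np.set_printoptions(precision=4,suppress=True)
if __name__=='__main__':
    for d in(mat,dis):
        x,r=fit(d,[.5,.1,0]);print(x,np.degrees(x[2]));print(r.T)
    P=dict(end=ray('top',278.8,275.5,.016),tip=ray('top',288.7,203.8,.018),fer=ray('top',282.5,245.5,.016))
    for k in P:print(k,P[k])
    for n,u,v,z in(('slotend',191.3,183.5,.053),('mouth',192,197.5,.05),('cassfront',191.2,188.5,.042)):print(n,ray('top',u,v,z))
E
python3 fit.py
```

```text
[ 0.5132 -0.0804 -0.1114] -6.381719989346304
[[-0.3164  0.31    0.1026 -0.0993]
 [-0.4585  0.0135  0.1291  0.2908]]
[0.6349 0.1874 0.0394] 2.2596407240653513
[[-0.4979 -0.0084 -0.1643  0.4181 -0.5126  0.6291 -0.6891]
 [-0.004   0.3423  0.5291  0.1724 -0.1841 -0.8898 -0.2341]]
end [ 0.3941 -0.0724  0.016 ]
tip [ 0.6141 -0.1073  0.018 ]
fer [ 0.4852 -0.0855  0.016 ]
slotend [0.6778 0.1892 0.053 ]
mouth [0.635  0.1874 0.05  ]
cassfront [0.6644 0.1919 0.042 ]
```

Call:
apply_moves([
  [[1, 0, 0, 0, 0.222], [1, 0, 0, 0, 0.222], [1, 0, 0, 0, 0.222], [1, 0, 0, 0, 0.222], [1, 0, 0, 0, 0.222], [1, 0.22, -0.95, 0, 0], [1, 0.22, -0.95, 0, 0], [1, 0.22, -0.95, 0, 0], [1, 0.22, -0.95, 0, 0], [1, 0.22, -0.95, 0, 0], [1, 0.22, -0.95, 0, 0], [1, 0.22, -0.95, 0, 0]],
], force=40)

```text
clock: 1.1
eef_pos: [0.334, -0.3782, 0.2307]
eef_rot: [[0.988, -0.157, -0.0], [-0.157, -0.988, 0.001], [-0.001, -0.001, -1.0]]
ft_force: [1.2, 0.1, -0.2]
gripper_width: 0.0855
finger_force: 0.0
```

```bash
cat > go.py <<'E'
import sys
from h import *
s=robot.state();R=np.array(s['eef_rot']);p=np.array(s['eef_pos'])
yaw=np.degrees(np.arctan2(R[1,0],R[0,0]))
print('t',round(s['clock'],2),'p',p.round(4),'yaw',round(yaw,2),'tilt',(np.degrees(np.arccos(-R[2,2]))).round(2),'w',round(s['gripper_width'],4),'F',np.round(s['ft_force'],2),'ff',s['finger_force'],'q6',np.round(s['qpos'],1)[5])
if len(sys.argv)>4:
    T=np.array(list(map(float,sys.argv[1:4])));y=float(sys.argv[4])
    c,sn=np.cos(np.radians(y)),np.sin(np.radians(y));Rt=np.array([[c,sn,0],[sn,-c,0],[0,0,-1]])
    print('turn',((yaw-y)/30).round(3),'shift(after turn)',((Rt.T@(T-p))/.03).round(3))
E
python3 go.py 0.458 -0.082 0.1 -9
```

```text
t 1.1 p [ 0.334  -0.3782  0.2307] yaw -9.04 tilt 0.06 w 0.0855 F [ 1.15  0.07 -0.24] ff 0.0 q6 42.5
turn -0.001 shift(after turn) [  2.538 -10.399   4.356]
```

Call:
apply_moves([
  [[1, 0.23, -0.945, 0.4, 0], [1, 0.23, -0.945, 0.4, 0], [1, 0.23, -0.945, 0.4, 0], [1, 0.23, -0.945, 0.4, 0], [1, 0.23, -0.945, 0.4, 0], [1, 0.23, -0.945, 0.4, 0], [1, 0.23, -0.945, 0.4, 0], [1, 0.23, -0.945, 0.4, 0], [1, 0.23, -0.945, 0.4, 0], [1, 0.23, -0.945, 0.4, 0], [1, 0.23, -0.945, 0.4, 0], [1, 0, 0, 0, 0]],
])

```text
clock: 2.1
eef_pos: [0.4564, -0.0793, 0.0965]
eef_rot: [[0.988, -0.153, -0.005], [-0.153, -0.988, 0.004], [-0.005, -0.003, -1.0]]
ft_force: [-0.6, 0.5, -0.9]
gripper_width: 0.0854
finger_force: 0.0
```

```bash
python3 go.py 0.458 -0.082 0.005 -9
python3 - <<'E'
from h import *
a=shot('side','s1')
b=crop(a,240,170,130,95,6);cv2.imwrite('pics/s1.png',b[:600,:800])
E
```

```text
t 2.1 p [ 0.4564 -0.0793  0.0965] yaw -8.79 tilt 0.34 w 0.0854 F [-0.58  0.54 -0.86] ff 0.0 q6 80.1
turn 0.007 shift(after turn) [0.066 0.082 3.05 ]
```

View pics/s1.png

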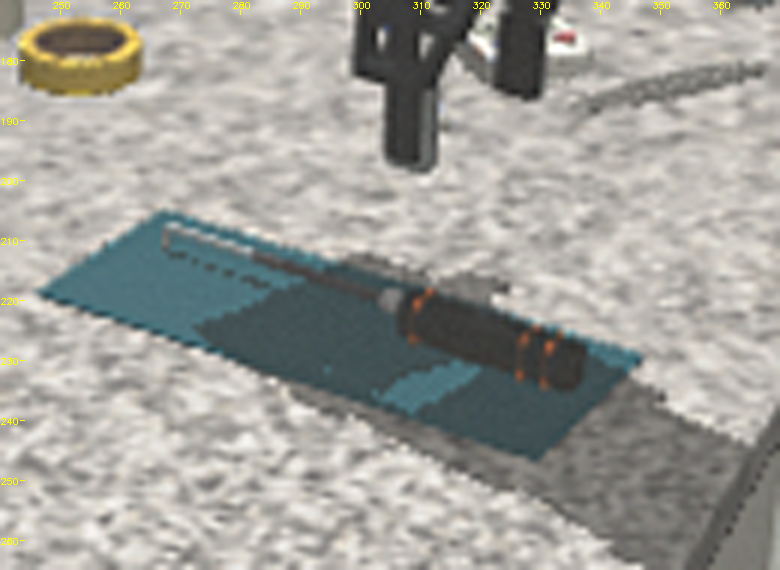

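The side close-up shows the pick alone on the mat, hook leg at (267.3, 208–212.5), handle between (305–337), open fingers above the grip. This is the larger pick.

Run:
```python
from h import *
print('legend',ray('side',267.4,212.3,.0035),'legtop',ray('side',267.6,208,.018),'hend',ray('side',337,231,.013),'hfront',ray('side',306.5,223,.013))
```

```text
legend [ 0.61069923 -0.09960452  0.0035    ] legtop [ 0.6094651  -0.09860693  0.018     ] hend [ 0.39381266 -0.07262112  0.013     ] hfront [ 0.48044682 -0.07614439  0.013     ]
```

Call:
apply_moves([
  [[1, 0.066, 0.082, 0.4, 0.007], [1, 0, 0, 0.4, 0], [1, 0, 0, 0.4, 0], [1, 0, 0, 0.4, 0], [1, 0, 0, 0.4, 0], [1, 0, 0, 0.4, 0], [1, 0, 0, 0.3, 0], [1, 0, 0, 0.2, 0], [1, 0, 0, 0.1, 0], [1, 0, 0, 0, 0]],
])

```text
clock: 2.98
eef_pos: [0.4589, -0.0868, 0.0089]
eef_rot: [[0.987, -0.161, -0.001], [-0.161, -0.987, 0.0], [-0.001, -0.0, -1.0]]
ft_force: [-0.6, 0.1, -0.7]
gripper_width: 0.0851
finger_force: 0.0
```

Call:
apply_moves([
  [[1, 0, -0.16, 0.12, -0.03], [1, 0, 0, 0, 0], [-1, 0, 0, 0, 0], [-1, 0, 0, 0, 0], [-1, 0, 0, 0, 0], [-1, 0, 0, 0, 0], [-1, 0, 0, 0, 0], [-1, 0, 0, 0, 0], [-1, 0, 0, 0, 0], [-1, 0, 0, 0, 0]],
], force=60)

```text
clock: 3.82
eef_pos: [0.4605, -0.082, 0.006]
eef_rot: [[0.989, -0.145, 0.001], [-0.145, -0.989, -0.0], [0.001, 0.0, -1.0]]
ft_force: [0.3, -1.1, 2.6]
gripper_width: 0.0149
finger_force: 60.4
```

```bash
python3 go.py
```

```text
t 3.82 p [ 0.4605 -0.082   0.006 ] yaw -8.33 tilt 0.05 w 0.0149 F [ 0.27 -1.05  2.61] ff 60.44758200645447 q6 79.6
```

Gripped (opening 14.9 mm). Lift, turn to the slot's heading and check.

Call:
apply_moves([
  [[-1, 0, 0, -0.3, 0], [-1, 0, 0, -0.6, 0], [-1, 0, 0, -0.8, 0], [-1, 0, 0, -0.8, 0], [-1, 0, 0, -0.7, -0.09], [-1, 0, 0, 0, -0.09], [-1, 0, 0, 0, -0.09], [-1, 0, 0, 0, -0.083], [-1, 0, 0, 0, 0], [-1, 0, 0, 0, 0]],
])

```text
clock: 4.65
eef_pos: [0.4598, -0.0817, 0.1018]
eef_rot: [[0.999, 0.038, -0.0], [0.038, -0.999, 0.0], [-0.0, -0.0, -1.0]]
ft_force: [0.7, 0.8, -1.6]
gripper_width: 0.0146
finger_force: 60.0
```

```bash
python3 go.py 0.4915 0.1818 0.0825 2.26
```

```text
t 4.65 p [ 0.4598 -0.0817  0.1018] yaw 2.2 tilt 0.02 w 0.0146 F [ 0.67  0.76 -1.58] ff 60.03933906555176 q6 69.1
turn -0.002 shift(after turn) [ 1.403 -8.736  0.643]
```

Call:
apply_moves([
  [[-1, 0.14, -0.5, 0, 0], [-1, 0.14, -0.9, 0, 0], [-1, 0.14, -0.95, 0, 0], [-1, 0.14, -0.95, 0, 0], [-1, 0.14, -0.95, 0, 0], [-1, 0.14, -0.95, 0, 0], [-1, 0.14, -0.95, 0.1, 0], [-1, 0.14, -0.95, 0.1, 0], [-1, 0.14, -0.9, 0.14, 0], [-1, 0.14, -0.5, 0.15, 0], [-1, 0, -0.236, 0.15, 0], [-1, 0, 0, 0, 0]],
])

```text
clock: 5.65
eef_pos: [0.4906, 0.1826, 0.0813]
eef_rot: [[0.999, 0.041, -0.003], [0.041, -0.999, -0.0], [-0.003, 0.0, -1.0]]
ft_force: [-1.1, -1.1, -0.1]
gripper_width: 0.0145
finger_force: 60.0
```

```bash
python3 go.py 0.4915 0.1818 0.0825 2.26
python3 - <<'E'
from h import *
a=shot('side','s2');t=shot('top','t2')
o=np.zeros((600,800,3),np.uint8)
c=crop(a,150,205,90,70,6)[:,:540];o[:420,:540]=c
c=crop(t,172,170,36,85,7)[:,:252];o[:595,545:797]=c
cv2.imwrite('pics/c3.png',o)
E
```

```text
t 5.65 p [0.4906 0.1826 0.0813] yaw 2.35 tilt 0.15 w 0.0145 F [-1.12 -1.1  -0.14] ff 60.004273653030396 q6 100.4
turn 0.003 shift(after turn) [ 0.03   0.029 -0.04 ]
```

View pics/c3.png

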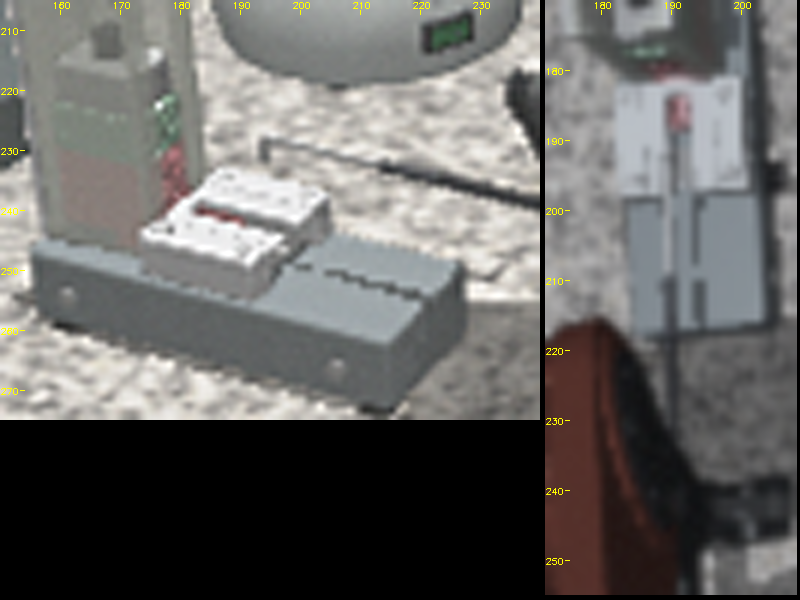

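```bash
python3 - <<'E'
from h import *
p=np.array([.4906,.1826]);d=np.array([np.cos(.0404),np.sin(.0404)]);n=np.array([-d[1],d[0]])
for L in(.148,.1525,.157):
    q=p+L*d;print(L,'side bot',pix('side',[*q,.0788]),'top',pix('side',[*q,.0931]),'| top',pix('top',[*(q+.0018*d),.0913]))
q=p+.09*d;print('shaft mid top',pix('top',[*q,.0913]),pix('side',[*q,.0913]))
q=p+.06*d;print(pix('top',[*q,.0913]))
E
python3 - <<'E'
import cv2
t=cv2.imread('pics/t2_raw.png');b=cv2.imread('pics/top0raw.png')
for y in list(range(183,196))+[200,205,211,216]: print(y,t[y,185:199,1],b[y,185:199,1])
E
```

```text
0.148 side bot [196.65899606 232.66826537] top [196.13769352 227.11127514] | top [188.47480459 193.57444214]
0.1525 side bot [194.975312   232.24383186] top [194.44323825 226.69397294] | top [188.42542108 192.07259447]
0.157 side bot [193.29768603 231.82092552] top [192.75492219 226.27818268] | top [188.37608138 190.57207921]
shaft mid top [189.13524455 213.65969459] [218.58955338 233.34457386]
[189.46953072 223.82598131]
183 [170 187 191 188 156 134 146 165 186 189 190 176 163 171] [159 174 177 174 144 124 135 153 171 176 176 164 151 159]
184 [173 188 191 184 110  98 141 151 183 189 191 187 165 185] [161 174 177 171 102  91 130 139 170 175 177 173 154 172]
185 [179 189 191 184 109  86 137 129 180 188 191 192 189 191] [165 175 178 171 101  81 127 119 168 175 177 178 175 177]
186 [190 191 192 184 112  97 135 140 182 188 190 190 191 192] [176 178 178 171 104  90 125 129 169 174 177 176 178 177]
187 [192 191 192 184 114 102 112 131 182 188 190 178 189 192] [178 178 177 171 107  95 103 121 169 174 175 165 176 178]
188 [192 191 191 185 128 110 104 114 181 188 189 178 190 192] [178 178 177
[... 665 characters left out ...]
9 154 110 137 146 168 187 189 177 174 161] [169 157 175 177 170 110 127 136 164 175 176 165 163 149]
195 [148 146 182 166 156 110 140 144 166 187 189 172 157 159] [138 136 172 177 171 110 129 135 164 175 175 160 146 148]
200 [135 136 134 121 150 138 137 133  99 130 140 140 141 141] [125 126 126 128 128 128 128 128 129 130 130 130 130 131]
205 [136 137 138 141 160 126 136 135 100 135 141 141 142 142] [126 127 128 128 129 129 128 130 130 131 131 131 131 132]
211 [136 138 137 114  83  86 133 136  93  90 135 142 143 143] [126 128 129 129 129 129 130 131 131 131 132 132 133 133]
216 [137 136 136 130  84  73 124 129 118  89 116 117 113 109] [127 126 126 125 125 123 123 121 118 115 114 110 106 103]
```

Run:
```python
from h import *
import fit
D=np.array([.6349,.1874]);d=np.array([np.cos(.0394),np.sin(.0394)]);n=np.array([-d[1],d[0]])
f=lambda x,y,z:[*(D+d*x/1000+n*y/1000),z/1000]
for x in(0,10,22,35,44):print(x,pix('top',f(x,5,53)),pix('top',f(x,-5,53)))
print('cassfront at28,30,32',[pix('top',f(x,0,42.2)) for x in(28,30,32)])
print('side slot end',pix('side',f(44,0,53)),pix('side',f(0,15,54)))
```

```text
0 [190.1552 197.4805] [193.429  197.2852]
10 [190.0505 194.2403] [193.3211 194.0449]
22 [189.925  190.3603] [193.1919 190.1648]
35 [189.7895 186.167 ] [193.0523 185.9714]
44 [189.6958 183.27  ] [192.9558 183.0743]
cassfront at28,30,32 [array([192.284, 188.948]), array([192.2629, 188.3083]), array([192.2418, 187.6688])]
side slot end [183.1323 238.4189] [195.3716 245.462 ]
```

Run:
```python
from fit import *
dd=[(n,X,np.array(uv)-.5) for n,X,uv in dis]
x,r=fit(dd,[.6,.2,0]);print(x,np.degrees(x[2]));print(r.T)
print('mat',fit([(n,X,np.array(uv)-.5) for n,X,uv in mat],[.5,.1,0])[0])
D=x[:2];d=np.array([np.cos(x[2]),np.sin(x[2])]);n=np.array([-d[1],d[0]])
f=lambda x,y,z:[*(D+d*x/1000+n*y/1000),z/1000]
for X in(0,10,22,35,44):print(X,pix('top',f(X,5,53)),pix('top',f(X,-5,53)))
print('cassfront at28,30,32',[pix('top',f(X,0,42.2)) for X in(28,30,32)])
b=cv2.imread('pics/top0raw.png').astype(int)
for y in range(181,200): print(y,(b[y,187:195,2]-b[y,187:195,1]), b[y,182:204,1])
```

```text
[0.6363 0.1879 0.0361] 2.068691797492063
[[-0.2092  0.2793  0.188   0.7695 -0.7842  0.4714 -0.7555]
 [-0.0056  0.4054  0.5296  0.2368  0.2852 -0.3978  0.1271]]
mat [ 0.5147 -0.0789 -0.1113]
0 [190.0021 197.0128] [193.2757 196.8281]
10 [189.9083 193.7729] [193.1788 193.5882]
22 [189.796  189.8932] [193.0627 189.7084]
35 [189.6746 185.7003] [192.9372 185.5153]
44 [189.5907 182.8036] [192.8505 182.6184]
cassfront at28,30,32 [array([192.1624, 188.4902]), array([192.1434, 187.8505]), array([192.1244, 187.2111])]
181 [ 9 18 17 11 10  9  7  5] [128 116 100  95 100 103 111 143 154 154 142 122 112 118 163 168 169 164
  98  69  50  74]
182 [-4 -4 -3 -3 -2 -2 -2 -3] [155 157 153 150 167 171 172 170 168 168 170 169 170 172 173 161 159 167
  93  73  51  70]
183 [-5 -5 -2  4  9  5 -1 -4] [167 160 165 159 174 177 174 144 124 135 153 171 176 176 164 151 159 167
  91  79  53  69]
184 [-5 -5  6 26 29 14 -1 -4] [162 158 169 161 174 177 171 102  91 130 139 170 175 177 173 154 172 170
  91  65  47  64]
185 [-5 -4 10 26 31 17 -1 -3] [170 172 175 165 175 178 171 101  81 127 119 168 175 177 178 175 177 171

[... 1011 characters left out ...]
 -4] [165 174 173 169 157 175 177 170 110 127 136 164 175 176 165 163 149 138
 135  81  54  37]
195 [-5 -5 -5 -3 -2 -3 -4 -4] [166 167 157 138 136 172 177 171 110 129 135 164 175 175 160 146 148 151
 148  86  57  37]
196 [-5 -6 -5 -2 -4 -4 -4 -5] [162 164 165 153 142 171 178 171 109 140 134 164 171 166 152 159 162 161
 146  86  64  38]
197 [-6 -5 -6 -5 -7 -7 -6 -6] [151 162 164 160 147 163 168 164 108 125 129 138 139 112  98  94  95 100
  97  85  70  41]
198 [-5 -6 -9 -8 -8 -8 -9 -8] [127 102  98  90  90  98 116 131 125 127 128 130 130 127 126 125 126 126
 127 124  85  52]
199 [-8 -9 -8 -8 -8 -8 -8 -9] [119  99 111 111 120 123 125 127 128 128 129 129 130 130 130 130 131 131
 131 129  94  56]
```

Call:
apply_moves([
  [[-1, 0, -0.05, 0.2, 0.009], [-1, 0, 0, 0.2, 0], [-1, 0, 0, 0.15, 0], [-1, 0, 0, 0.1, 0], [-1, 0, 0, 0.03, 0], [-1, 0, 0, 0, 0], [-1, 0, 0, 0, 0]],
])

```text
clock: 6.33
eef_pos: [0.4917, 0.1831, 0.0621]
eef_rot: [[0.999, 0.034, -0.0], [0.034, -0.999, -0.0], [-0.0, 0.0, -1.0]]
ft_force: [0.1, -0.9, -0.6]
gripper_width: 0.0146
finger_force: 60.0
```

```bash
python3 go.py
python3 - <<'E'
from h import *
a=shot('side','s3');t=shot('top','t3')
b=cv2.imread('pics/top0raw.png').astype(int);t=t.astype(int)
for y in list(range(189,206,1)): print(y,t[y,185:197,1],(t[y,185:197,1]-b[y,185:197,1]*1.08).round().astype(int))
o=np.zeros((600,800,3),np.uint8)
c=crop(a,160,218,80,60,10);o[:600,:800]=c
cv2.imwrite('pics/c4.png',o)
E
```

```text
t 6.33 p [0.4917 0.1831 0.0621] yaw 1.98 tilt 0.0 w 0.0146 F [ 0.1  -0.89 -0.59] ff 60.00119626522064 q6 100.8
189 [192 192 191 186 136 100 128 141 184 188 189 174] [ 1  1 -1  0  0  1 -1  1  0  0  0 -1]
190 [191 186 191 187 148 102 133 145 185 188 189 169] [ 0 -1  0 -1  0  0  0  0 -1  0  0  1]
191 [187 163 187 188 157 111 137 149 185 189 190 183] [-1  0  0  0  0  1 -1 -1 -1  0  0  0]
192 [187 162 186 189 169 121 132 147 186 190 190 183] [-1  1 -1 -1  1  7 -6 -3 -1  0  0  0]
193 [189 171 188 190 175 137  98 137 181 189 190 181] [  0  -1   0  -1   1  21 -40 -12  -4  -1   0   1]
194 [182 169 188 191 188 164 116 109 163 187 190 178] [ -1  -1  -1   0   4  45 -21 -38 -14  -2   0   0]
195 [148 146 185 191 189 166 121 107 161 187 189 172] [ -1  -1  -1   0   4  47 -18 -39 -16  -2   0  -1]
196 [165 153 185 190 189 170 134 114 158 181 178 164] [  0   0   0  -2   4  52 -17 -31 -19  -4  -1   0]
197 [173 158 175 181 182 167 125 131 126 145 120 106] [  0  -1  -1   0   5  50 -10  -8 -23  -5  -1   0]
198 [ 97  97 106 126 145 160 125 131 101 134 137 136] [  0   0   0   1   4  25 -12  -7 -39  -6   0   0]
199 [120 129 132 135 140 157 126 131 100 133 139 140] [  0  -1  -1   0   3  19 -12  -8 -39  -7  -1   0]
200 [135 136 137 138 141 157 126 132  99 134 140 140] [  0   0   1   0   3  19 -12  -6 -40  -6   0   0]
201 [136 136 137 137 141 157 127 132  99 134 141 141] [  0  -1   0   0   3  19 -12  -6 -40  -6   1   0]
202 [136 137 137 138 141 157 126 131 100 133 140 141] [ -1   1   0   0   2  19 -12  -8 -39  -7  -1   0]
203 [136 137 137 137 140 148 112 129 100 134 141 141] [ -1   0  -1  -1   2   9 -27 -10 -40  -6   1   1]
204 [137 137 137 138 140 148 111 130 100 135 141 141] [  0   0  -1   0   2   9 -28  -8 -40  -6   0   0]
205 [136 137 137 139 140 147 114 130 100 135 141 141] [  0   0  -1   1   1   8 -24 -10 -40  -6   0   0]
```

View pics/c4.png

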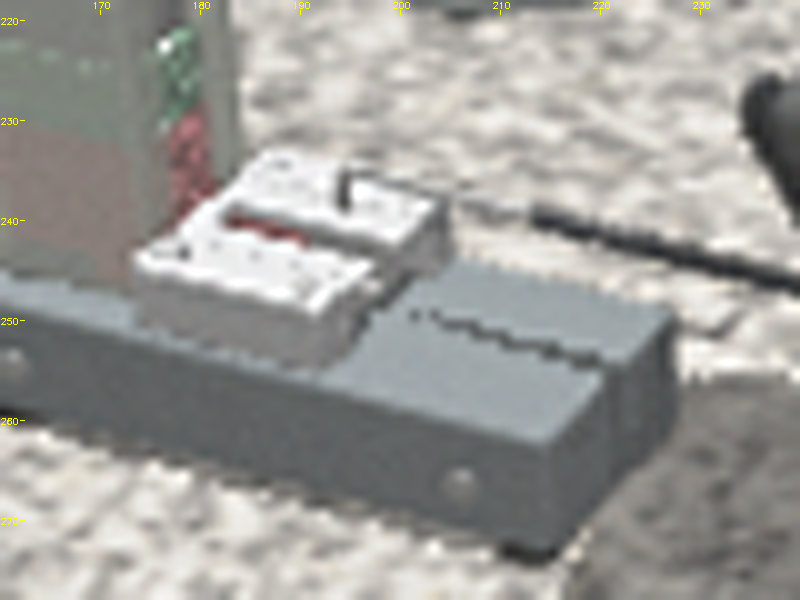

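Run:
```python
from h import *
p=np.array([.4917,.1831]);yw=np.radians(1.98);d=np.array([np.cos(yw),np.sin(yw)])
for L in (.1545,.13):
    q=p+L*d;print(L,q,'axis top',pix('top',[*(q+.0018*d*(L>.15)),.0735]),'side bot',pix('side',[*q,.0596]))
# where slot observed: mouth row196 & end row 186, z=.053
for u,v in((191.0,195.5),(190.65,186)):print('slot',ray('top',u,v,.053))
print('leg from top',ray('top',190.5,192.6,.0735))
for c,r in((185,211),(225,211),(305,242)):0
# side: slot centre line at z=.053
for u,v in((160+232/10-.45,218+216/10-.45),(160+385/10-.45,218+253/10-.45)):print('side slot',ray('side',u,v,.053))
i=cams.camera_info('side');print('side leg',ray('side',160+34.5-.45,218+20.9-.45,.0596))
```

```text
0.1545 [0.64610776 0.18843807] axis top [189.92312078 192.03786482] side bot [194.63817752 239.18338678]
0.13 [0.62162238 0.18759158] axis top [190.16076487 200.70832575] side bot [203.73954621 241.58579233]
slot [0.64075055 0.18985997 0.053     ]
slot [0.67013754 0.19114188 0.053     ]
leg from top [0.6461631  0.18675262 0.0735    ]
side slot [0.67761315 0.19214057 0.053     ]
side slot [0.63663777 0.18931805 0.053     ]
side leg [0.64924208 0.18643084 0.0596    ]
```

The side crop shows the hook leg end at (194,238), and the slot runs slightly nearer the camera. Both views agree the leg must move about 3.5 mm towards +y.

Call:
apply_moves([
  [[-1, 0, -0.05, 0, -0.011], [-1, 0, -0.045, 0, 0], [-1, 0, 0, 0.05, 0], [-1, 0, 0, 0.05, 0], [-1, 0, 0, 0.05, 0], [-1, 0, 0, 0.05, 0], [-1, 0, 0, 0, 0], [-1, 0, 0, 0, 0], [-1, 0, 0, 0, 0]],
])

```text
clock: 7.18
eef_pos: [0.4916, 0.186, 0.056]
eef_rot: [[0.999, 0.04, -0.0], [0.04, -0.999, -0.0], [-0.0, 0.0, -1.0]]
ft_force: [-0.2, 0.1, 0.1]
gripper_width: 0.0144
finger_force: 60.0
```

```bash
python3 go.py
python3 - <<'E'
from h import *
t=shot('top','t4').astype(int)
b=cv2.imread('pics/top0raw.png').astype(int)
for y in list(range(190,203,2)): print(y,t[y,185:197,1],(t[y,185:197,1]-b[y,185:197,1]*1.08).round().astype(int))
s=robot.state();print(s['ft_force'],s['ft_torque'])
E
```

```text
t 7.18 p [0.4916 0.186  0.056 ] yaw 2.32 tilt 0.01 w 0.0144 F [-0.22  0.11  0.07] ff 60.004629492759705 q6 100.8
190 [191 186 190 186 148 102 133 145 185 188 188 169] [ 0 -1 -1 -2  0  0  0  0 -1  0 -1  1]
192 [188 162 187 190 166 111 131 144 185 190 190 183] [ 0  1  0  0 -2 -3 -7 -6 -2  0  0  0]
194 [182 170 188 188 158  94  95 139 176 188 190 177] [ -1   0  -1  -3 -26 -25 -42  -8  -1  -1   0  -1]
196 [165 152 185 188 165 100 101 131 176 184 179 162] [  0  -1   0  -4 -20 -18 -50 -14  -1  -1   0  -2]
198 [ 97  97 106 127 144 116 126  98 133 140 137 136] [  0   0   0   2   3 -19 -11 -40  -7   0   0   0]
200 [135 135 136 138 140 121 130  99 132 140 140 141] [  0  -1   0   0   2 -17  -8 -39  -7   0   0   1]
202 [137 136 137 138 136 122 131 100 133 140 141 141] [  0   0   0   0  -3 -16  -7 -39  -6   0   0   0]
[ 0.85068297  0.00980314 -0.12794941] [-0.00838158  0.01355903 -0.03793332]
```

Call:
apply_moves([
  [[-1, 0, 0, 0.04, 0], [-1, 0, 0, 0.03, 0], [-1, 0, 0, 0.03, 0], [-1, 0, 0, 0, 0], [-1, 0, 0, 0, 0], [-1, 0, 0, 0, 0]],
])

```text
clock: 7.73
eef_pos: [0.4916, 0.1861, 0.0531]
eef_rot: [[0.999, 0.04, -0.0], [0.04, -0.999, -0.0], [-0.0, -0.0, -1.0]]
ft_force: [0.3, -0.0, -0.7]
gripper_width: 0.0147
finger_force: 60.0
```

```bash
cat > ft.py <<'E'
from h import *
s=robot.state();R=np.array(s['eef_rot'])
print('t',round(s['clock'],2),'p',np.round(s['eef_pos'],4),'yaw',np.degrees(np.arctan2(R[1,0],R[0,0])).round(2),'F',np.round(s['ft_force'],2),'T',np.round(s['ft_torque'],3),'w',round(s['gripper_width'],4))
E
python3 ft.py
```

```text
t 7.73 p [0.4916 0.1861 0.0531] yaw 2.32 F [ 0.25 -0.04 -0.69] T [ 0.021 -0.062 -0.014] w 0.0147
```

Call:
apply_moves([
  [[-1, 0, 0, 0.05, 0], [-1, 0, 0, 0.06, 0], [-1, 0, 0, 0.06, 0], [-1, 0, 0, 0.06, 0], [-1, 0, 0, 0.04, 0], [-1, 0, 0, 0, 0], [-1, 0, 0, 0, 0], [-1, 0, 0, 0, 0]],
])

```text
clock: 8.4
eef_pos: [0.4916, 0.1861, 0.045]
eef_rot: [[0.999, 0.041, -0.0], [0.041, -0.999, 0.0], [-0.0, -0.0, -1.0]]
ft_force: [0.2, 0.3, -0.3]
gripper_width: 0.015
finger_force: 60.0
```

```bash
python3 ft.py
```

```text
t 8.4 p [0.4916 0.1861 0.045 ] yaw 2.32 F [ 0.19  0.29 -0.26] T [ 0.013 -0.032 -0.065] w 0.015
```

Call:
apply_moves([
  [[-1, 0, 0, 0.03, 0], [-1, 0, 0, 0.03, 0], [-1, 0, 0, 0, 0], [-1, 0, 0, 0, 0], [-1, 0, 0, 0, 0]],
])

```text
clock: 8.82
eef_pos: [0.4916, 0.1861, 0.0432]
eef_rot: [[0.999, 0.04, -0.0], [0.04, -0.999, 0.0], [-0.0, -0.0, -1.0]]
ft_force: [1.3, -0.8, 0.1]
gripper_width: 0.0148
finger_force: 60.0
```

```bash
python3 ft.py
```

```text
t 8.82 p [0.4916 0.1861 0.0432] yaw 2.32 F [ 1.27 -0.75  0.15] T [-0.022  0.017 -0.03 ] w 0.0148
```

Call:
apply_moves([
  [[-1, 0, 0, 0.025, 0], [-1, 0, 0, 0, 0], [-1, 0, 0, 0, 0], [-1, 0, 0, 0, 0]],
])

```text
clock: 9.15
eef_pos: [0.4916, 0.1861, 0.0424]
eef_rot: [[0.999, 0.04, -0.0], [0.04, -0.999, 0.0], [-0.0, -0.0, -1.0]]
ft_force: [0.7, -0.2, -0.6]
gripper_width: 0.015
finger_force: 60.0
```

```bash
python3 ft.py
```

```text
t 9.15 p [0.4916 0.1861 0.0424] yaw 2.32 F [ 0.71 -0.25 -0.64] T [ 0.019  0.031 -0.013] w 0.015
```

Call:
apply_moves([
  [[-1, 0, 0, 0.025, 0], [-1, 0, 0, 0, 0], [-1, 0, 0, 0, 0], [-1, 0, 0, 0, 0]],
])

```text
clock: 9.48
eef_pos: [0.4916, 0.1861, 0.0417]
eef_rot: [[0.999, 0.041, -0.0], [0.041, -0.999, 0.0], [-0.0, -0.0, -1.0]]
ft_force: [0.6, -0.3, -0.6]
gripper_width: 0.015
finger_force: 60.0
```

```bash
python3 ft.py
```

```text
t 9.48 p [0.4916 0.1861 0.0417] yaw 2.32 F [ 0.55 -0.27 -0.59] T [-0.048 -0.022  0.005] w 0.015
```

Call:
apply_moves([
  [[-1, 0, 0, 0.02, 0], [-1, 0, 0, 0, 0], [-1, 0, 0, 0, 0], [-1, 0, 0, 0, 0]],
])

```text
clock: 9.82
eef_pos: [0.4916, 0.1861, 0.0411]
eef_rot: [[0.999, 0.04, 0.0], [0.04, -0.999, 0.0], [0.0, -0.0, -1.0]]
ft_force: [-0.1, 1.0, -0.3]
gripper_width: 0.0146
finger_force: 60.0
```

```bash
python3 ft.py
```

```text
t 9.82 p [0.4916 0.1861 0.0411] yaw 2.32 F [-0.12  1.03 -0.31] T [ 0.04  -0.029  0.04 ] w 0.0146
```

Call:
apply_moves([
  [[-1, 0, 0, 0.02, 0], [-1, 0, 0, 0, 0], [-1, 0, 0, 0, 0], [-1, 0, 0, 0, 0]],
])

```text
clock: 10.15
eef_pos: [0.4917, 0.1861, 0.0406]
eef_rot: [[0.999, 0.041, 0.0], [0.041, -0.999, 0.0], [0.0, -0.0, -1.0]]
ft_force: [-0.3, 0.1, -0.3]
gripper_width: 0.0145
finger_force: 60.0
```

```bash
python3 ft.py
```

```text
t 10.15 p [0.4917 0.1861 0.0406] yaw 2.33 F [-0.28  0.06 -0.25] T [ 0.076 -0.033  0.048] w 0.0145
```

Call:
apply_moves([
  [[-1, 0, 0, 0.015, 0], [-1, 0, 0, 0, 0], [-1, 0, 0, 0, 0], [-1, 0, 0, 0, 0]],
])

```text
clock: 10.48
eef_pos: [0.4917, 0.1861, 0.0401]
eef_rot: [[0.999, 0.041, 0.0], [0.041, -0.999, 0.0], [0.0, -0.0, -1.0]]
ft_force: [0.1, 0.1, 0.3]
gripper_width: 0.0145
finger_force: 60.1
```

```bash
python3 ft.py
```

```text
t 10.48 p [0.4917 0.1861 0.0401] yaw 2.32 F [0.15 0.06 0.35] T [-0.025 -0.122  0.041] w 0.0145
```

Call:
apply_moves([
  [[-1, 0, 0, 0.015, 0], [-1, 0, 0, 0, 0], [-1, 0, 0, 0, 0]],
])

```text
clock: 10.73
eef_pos: [0.4917, 0.1861, 0.0397]
eef_rot: [[0.999, 0.041, 0.0], [0.041, -0.999, 0.0], [0.0, -0.0, -1.0]]
ft_force: [-0.7, -0.5, 0.5]
gripper_width: 0.0146
finger_force: 60.2
```

```bash
python3 ft.py
```

```text
t 10.73 p [0.4917 0.1861 0.0397] yaw 2.33 F [-0.75 -0.54  0.48] T [ 0.027 -0.159  0.028] w 0.0146
```

Call:
apply_moves([
  [[-1, 0, 0, 0, 0]],
])

```text
clock: 10.82
eef_pos: [0.4917, 0.1861, 0.0397]
eef_rot: [[0.999, 0.041, 0.0], [0.041, -0.999, 0.0], [0.0, -0.0, -1.0]]
ft_force: [-0.6, 0.2, 0.8]
gripper_width: 0.0145
finger_force: 60.2
```

```bash
python3 ft.py
```

```text
t 10.82 p [0.4917 0.1861 0.0397] yaw 2.32 F [-0.57  0.18  0.77] T [ 0.033 -0.196  0.026] w 0.0145
```

Contact with the tongue at TCP z ≈ 0.040, so the tongue stands low (about 2 mm). Raise, move over the cassette's well, then lower.

Call:
apply_moves([
  [[-1, 0, 0, -0.1, 0], [-1, 0, 0, -0.16, 0], [-1, 0, 0, 0, 0], [-1, 0.1, 0, 0, 0], [-1, 0.2, 0, 0, 0], [-1, 0.2, 0, 0, 0], [-1, 0.2, 0, 0, 0], [-1, 0.1, 0, 0, 0], [-1, 0.05, 0, 0, 0], [-1, 0, 0, 0, 0], [-1, 0, 0, 0, 0]],
])

```text
clock: 11.73
eef_pos: [0.5169, 0.187, 0.0472]
eef_rot: [[0.999, 0.04, -0.001], [0.04, -0.999, -0.0], [-0.001, 0.0, -1.0]]
ft_force: [0.5, -0.3, -1.4]
gripper_width: 0.0148
finger_force: 60.0
```

```bash
python3 ft.py
python3 - <<'E'
from h import *
a=shot('side','s5');t=shot('top','t5')
o=np.zeros((600,800,3),np.uint8)
c=crop(a,165,228,50,30,10);o[:300,:500]=c
c=crop(t,180,178,25,25,12);o[300:600,:300]=c
b=cv2.imread('pics/side0raw.png');c=crop(b,165,228,48,30,10);o[300:600,310:790]=c
cv2.imwrite('pics/c5.png',o)
t=t.astype(int);b=cv2.imread('pics/top0raw.png').astype(int)
for y in range(181,192): print(y,t[y,187:195,1],(t[y,187:195,1]-b[y,187:195,1]*1.08).round().astype(int))
E
```

```text
t 11.73 p [0.5169 0.187  0.0472] yaw 2.32 F [ 0.47 -0.28 -1.43] T [0.022 0.018 0.025] w 0.0148
181 [111 121 155 167 167 155 133 122] [0 1 1 1 1 2 1 1]
182 [186 186 185 182 183 185 183 184] [1 0 1 1 2 1 0 0]
183 [192 189 157 135 146 167 186 190] [1 1 1 1 0 2 1 0]
184 [193 186 111 100 141 151 185 190] [2 1 1 2 1 1 1 1]
185 [193 186 111  95 131 128 181 189] [ 1  1  2  8 -6 -1  0  0]
186 [193 186 114 102  97 135 184 189] [  1   1   2   5 -38  -4   1   1]
187 [193 186 118 114  87 127 184 189] [  2   1   2  11 -24  -4   1   1]
188 [193 187 132 116  83 103 181 190] [  2   2   3   6 -22 -10   0   1]
189 [193 188 143 127  90 101 181 189] [  1   2   7  28 -39 -39  -3   1]
190 [192 188 156 152 100 103 182 190] [  1   0   8  50 -33 -42  -4   2]
191 [188 189 160 155 106 109 183 190] [  1   1   3  45 -32 -41  -3   1]
```

View pics/c5.png

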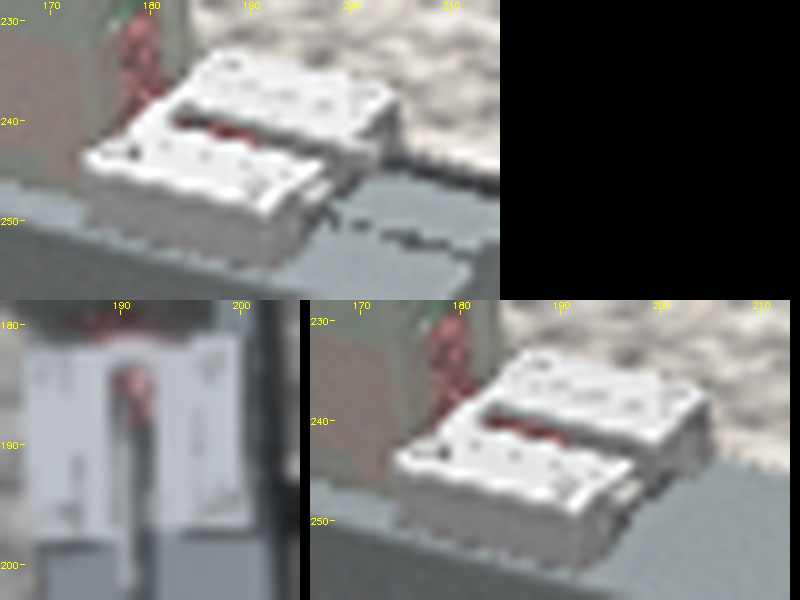

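The crops show the leg in the slot near (185,240) side and its end at about row 185.5 top, centred in the slot behind the pink front wall. I move 1.5 mm further in, then lower with checks.

Call:
apply_moves([
  [[-1, 0.05, 0, 0, 0], [-1, 0, 0, 0.04, 0], [-1, 0, 0, 0.04, 0], [-1, 0, 0, 0.02, 0], [-1, 0, 0, 0, 0], [-1, 0, 0, 0, 0], [-1, 0, 0, 0, 0]],
])

```text
clock: 12.42
eef_pos: [0.5185, 0.1872, 0.0444]
eef_rot: [[0.999, 0.04, -0.0], [0.04, -0.999, 0.0], [-0.0, -0.0, -1.0]]
ft_force: [-0.6, 0.0, -0.2]
gripper_width: 0.0144
finger_force: 60.0
```

```bash
python3 ft.py
```

```text
t 12.42 p [0.5185 0.1872 0.0444] yaw 2.32 F [-0.58  0.03 -0.18] T [-0.074 -0.022  0.005] w 0.0144
```

Call:
apply_moves([
  [[-1, 0, 0, 0.03, 0], [-1, 0, 0, 0, 0], [-1, 0, 0, 0, 0], [-1, 0, 0, 0, 0]],
])

```text
clock: 12.75
eef_pos: [0.5186, 0.1871, 0.0435]
eef_rot: [[0.999, 0.041, 0.0], [0.041, -0.999, 0.0], [0.0, -0.0, -1.0]]
ft_force: [0.3, -0.4, -0.5]
gripper_width: 0.0148
finger_force: 60.0
```

```bash
python3 ft.py
```

```text
t 12.75 p [0.5186 0.1871 0.0435] yaw 2.32 F [ 0.3  -0.38 -0.47] T [-0.008  0.004  0.041] w 0.0148
```

Call:
apply_moves([
  [[-1, 0, 0, 0.03, 0], [-1, 0, 0, 0, 0], [-1, 0, 0, 0, 0], [-1, 0, 0, 0, 0]],
])

```text
clock: 13.08
eef_pos: [0.5185, 0.1871, 0.0426]
eef_rot: [[0.999, 0.04, -0.0], [0.04, -0.999, -0.0], [-0.0, -0.0, -1.0]]
ft_force: [-0.6, 0.8, -1.5]
gripper_width: 0.0145
finger_force: 60.0
```

```bash
python3 ft.py
```

```text
t 13.08 p [0.5185 0.1871 0.0426] yaw 2.32 F [-0.58  0.76 -1.47] T [ 0.061 -0.026 -0.004] w 0.0145
```

Call:
apply_moves([
  [[-1, 0, 0, 0.02, 0], [-1, 0, 0, 0, 0], [-1, 0, 0, 0, 0], [-1, 0, 0, 0, 0]],
])

```text
clock: 13.42
eef_pos: [0.5185, 0.1872, 0.042]
eef_rot: [[0.999, 0.041, -0.0], [0.041, -0.999, 0.0], [-0.0, -0.0, -1.0]]
ft_force: [0.4, -0.0, -0.8]
gripper_width: 0.0145
finger_force: 60.0
```

```bash
python3 ft.py
```

```text
t 13.42 p [0.5185 0.1872 0.042 ] yaw 2.32 F [ 0.43 -0.02 -0.78] T [ 0.037  0.003 -0.048] w 0.0145
```

Call:
apply_moves([
  [[-1, 0, 0, 0.02, 0], [-1, 0, 0, 0, 0], [-1, 0, 0, 0, 0], [-1, 0, 0, 0, 0]],
])

```text
clock: 13.75
eef_pos: [0.5186, 0.1872, 0.0414]
eef_rot: [[0.999, 0.041, 0.0], [0.041, -0.999, 0.0], [0.0, -0.0, -1.0]]
ft_force: [-0.7, 0.9, -1.0]
gripper_width: 0.0145
finger_force: 60.0
```

```bash
python3 ft.py
```

```text
t 13.75 p [0.5186 0.1872 0.0414] yaw 2.32 F [-0.69  0.91 -1.01] T [-0.013  0.013  0.006] w 0.0145
```

Call:
apply_moves([
  [[-1, 0, 0, 0.015, 0], [-1, 0, 0, 0, 0], [-1, 0, 0, 0, 0], [-1, 0, 0, 0, 0]],
])

```text
clock: 14.08
eef_pos: [0.5187, 0.1872, 0.041]
eef_rot: [[0.999, 0.041, 0.0], [0.041, -0.999, 0.0], [0.0, -0.0, -1.0]]
ft_force: [-0.1, 1.8, 0.3]
gripper_width: 0.0146
finger_force: 60.1
```

```bash
python3 ft.py
```

```text
t 14.08 p [0.5187 0.1872 0.041 ] yaw 2.32 F [-0.12  1.85  0.29] T [ 0.029 -0.102  0.041] w 0.0146
```

Call:
apply_moves([
  [[-1, 0, 0, 0.012, 0], [-1, 0, 0, 0, 0], [-1, 0, 0, 0, 0], [-1, 0, 0, 0, 0]],
])

```text
clock: 14.42
eef_pos: [0.5187, 0.1872, 0.0407]
eef_rot: [[0.999, 0.04, 0.0], [0.04, -0.999, 0.0], [0.0, -0.0, -1.0]]
ft_force: [0.3, -0.4, -0.6]
gripper_width: 0.0147
finger_force: 60.1
```

```bash
python3 ft.py
```

```text
t 14.42 p [0.5187 0.1872 0.0407] yaw 2.32 F [ 0.29 -0.37 -0.6 ] T [ 0.023 -0.122 -0.008] w 0.0147
```

Well floor felt at TCP z ≈ 0.0411 (tip = TCP − 2.1 mm), so the tongue is about 2.5 mm high. Raise slightly and draw back to the front wall.

Call:
apply_moves([
  [[-1, 0, 0, -0.028, 0], [-1, -0.03, 0, 0, 0], [-1, -0.03, 0, 0, 0], [-1, -0.03, 0, 0, 0], [-1, -0.03, 0, 0, 0], [-1, -0.03, 0, 0, 0], [-1, 0, 0, 0, 0], [-1, 0, 0, 0, 0], [-1, 0, 0, 0, 0]],
])

```text
clock: 15.17
eef_pos: [0.5151, 0.187, 0.0418]
eef_rot: [[0.999, 0.04, 0.002], [0.04, -0.999, 0.0], [0.002, -0.0, -1.0]]
ft_force: [4.2, 0.5, -2.1]
gripper_width: 0.0144
finger_force: 59.9
```

```bash
python3 ft.py
```

```text
t 15.17 p [0.5151 0.187  0.0418] yaw 2.32 F [ 4.19  0.53 -2.06] T [-0.021 -0.57  -0.008] w 0.0144
```

Call:
apply_moves([
  [[-1, -0.03, 0, 0, 0], [-1, -0.03, 0, 0, 0], [-1, 0, 0, 0, 0], [-1, 0, 0, 0, 0]],
])

```text
clock: 15.5
eef_pos: [0.5125, 0.187, 0.0416]
eef_rot: [[0.999, 0.04, 0.001], [0.04, -0.999, 0.0], [0.001, -0.0, -1.0]]
ft_force: [3.9, 0.0, -1.6]
gripper_width: 0.0144
finger_force: 59.9
```

```bash
python3 ft.py
```

```text
t 15.5 p [0.5125 0.187  0.0416] yaw 2.32 F [ 3.87  0.04 -1.65] T [-0.004 -0.618 -0.013] w 0.0144
```

Holding the cassette with about 4 N and it slides. Continue, following the climb.

Call:
apply_moves([
  [[-1, -0.04, 0, 0, 0], [-1, -0.04, 0, 0, 0], [-1, -0.04, 0, -0.005, 0], [-1, -0.04, 0, -0.005, 0], [-1, -0.04, 0, -0.005, 0], [-1, -0.04, 0, -0.005, 0], [-1, 0, 0, 0, 0]],
])

```text
clock: 16.08
eef_pos: [0.5048, 0.1866, 0.0421]
eef_rot: [[0.999, 0.041, -0.0], [0.041, -0.999, -0.0], [-0.0, 0.0, -1.0]]
ft_force: [4.1, 0.3, -0.5]
gripper_width: 0.0145
finger_force: 60.0
```

```bash
python3 ft.py
```

```text
t 16.08 p [0.5048 0.1866 0.0421] yaw 2.33 F [ 4.11  0.26 -0.52] T [ 0.019 -0.618  0.013] w 0.0145
```

Call:
apply_moves([
  [[-1, -0.04, 0, -0.005, 0], [-1, -0.04, 0, -0.005, 0], [-1, -0.04, 0, -0.005, 0], [-1, 0, 0, 0, 0]],
])

```text
clock: 16.42
eef_pos: [0.5014, 0.1864, 0.0426]
eef_rot: [[0.999, 0.041, 0.0], [0.041, -0.999, 0.0], [0.0, -0.0, -1.0]]
ft_force: [4.3, -0.0, -0.6]
gripper_width: 0.0147
finger_force: 60.0
```

```bash
python3 ft.py
```

```text
t 16.42 p [0.5014 0.1864 0.0426] yaw 2.32 F [ 4.32 -0.03 -0.62] T [ 0.032 -0.674  0.011] w 0.0147
```

Call:
apply_moves([
  [[-1, -0.04, 0, -0.005, 0], [-1, -0.04, 0, -0.005, 0], [-1, -0.04, 0, -0.005, 0], [-1, 0, 0, 0, 0]],
])

```text
clock: 16.75
eef_pos: [0.4963, 0.1862, 0.0425]
eef_rot: [[0.999, 0.041, -0.003], [0.041, -0.999, -0.0], [-0.003, 0.0, -1.0]]
ft_force: [0.8, 0.5, 1.8]
gripper_width: 0.0145
finger_force: 60.2
```

```bash
python3 ft.py
```

```text
t 16.75 p [0.4963 0.1862 0.0425] yaw 2.33 F [0.78 0.53 1.83] T [ 0.006 -0.431 -0.006] w 0.0145
```

Call:
apply_moves([
  [[-1, -0.04, 0, -0.005, 0], [-1, -0.04, 0, -0.005, 0], [-1, -0.04, 0, -0.005, 0], [-1, 0, 0, 0, 0]],
])

```text
clock: 17.08
eef_pos: [0.4935, 0.1861, 0.0432]
eef_rot: [[0.999, 0.041, -0.001], [0.041, -0.999, -0.0], [-0.001, 0.0, -1.0]]
ft_force: [0.4, -0.4, -0.0]
gripper_width: 0.0146
finger_force: 60.2
```

```bash
python3 ft.py
```

```text
t 17.08 p [0.4935 0.1861 0.0432] yaw 2.33 F [ 0.42 -0.41 -0.02] T [ 0.009 -0.287  0.045] w 0.0146
```

Call:
apply_moves([
  [[-1, -0.04, 0, -0.005, 0], [-1, -0.04, 0, -0.005, 0], [-1, -0.04, 0, -0.003, 0], [-1, -0.04, 0, 0, 0], [-1, 0, 0, 0, 0]],
])

```text
clock: 17.5
eef_pos: [0.489, 0.1859, 0.0437]
eef_rot: [[0.999, 0.041, -0.001], [0.041, -0.999, -0.0], [-0.001, 0.0, -1.0]]
ft_force: [1.0, -0.1, 1.3]
gripper_width: 0.0146
finger_force: 60.2
```

```bash
python3 ft.py
```

```text
t 17.5 p [0.489  0.1859 0.0437] yaw 2.33 F [ 0.97 -0.09  1.33] T [-0.003 -0.213 -0.012] w 0.0146
```

Call:
apply_moves([
  [[-1, -0.04, 0, 0, 0], [-1, -0.04, 0, 0, 0], [-1, -0.04, 0, 0, 0], [-1, -0.04, 0, 0, 0], [-1, 0, 0, 0, 0]],
])

```text
clock: 17.92
eef_pos: [0.4842, 0.1857, 0.0436]
eef_rot: [[0.999, 0.041, -0.001], [0.041, -0.999, -0.0], [-0.001, 0.0, -1.0]]
ft_force: [0.5, -0.5, 1.2]
gripper_width: 0.0141
finger_force: 60.2
```

```bash
python3 ft.py;  python3 - <<'E'
from h import *
a=shot('side','s6');t=shot('top','t6')
o=np.zeros((600,800,3),np.uint8)
c=crop(a,165,218,75,50,7);o[:350,:525]=c
c=crop(t,180,178,28,50,9)[:450];o[:450,535:787]=c
cv2.imwrite('pics/c6.png',o)
E
```

```text
t 17.92 p [0.4842 0.1857 0.0436] yaw 2.32 F [ 0.47 -0.55  1.25] T [ 0.003 -0.224  0.029] w 0.0141
```

View pics/c6.png

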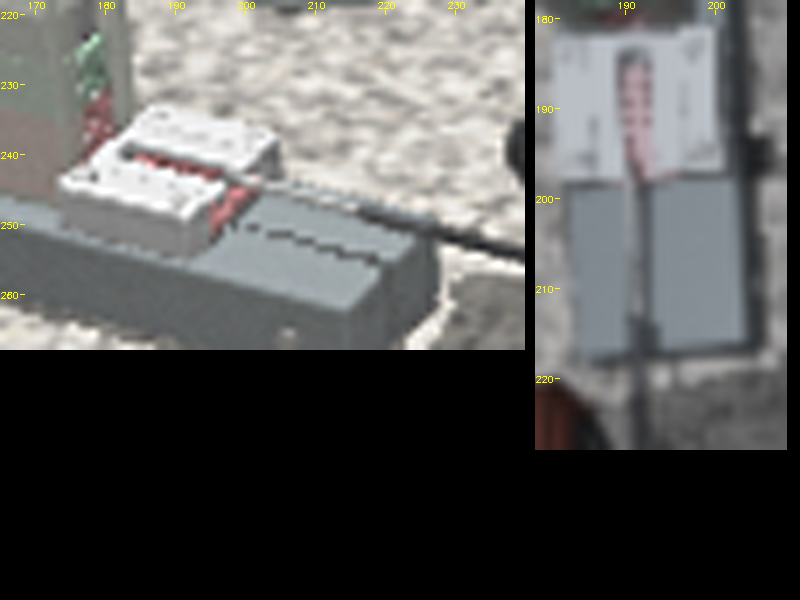

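The cassette front has reached the mouth (side ~(198,247)), still on the hook. Continue.

Call:
apply_moves([
  [[-1, -0.04, 0, 0, 0], [-1, -0.04, 0, 0, 0], [-1, -0.04, 0, 0, 0], [-1, -0.04, 0, 0, 0], [-1, 0, 0, 0, 0]],
])

```text
clock: 18.43
eef_pos: [0.4792, 0.1855, 0.0435]
eef_rot: [[0.999, 0.041, -0.001], [0.041, -0.999, -0.0], [-0.001, 0.0, -1.0]]
ft_force: [0.1, -1.4, -0.7]
gripper_width: 0.0142
finger_force: 60.1
```

```bash
python3 ft.py
```

```text
t 18.43 p [0.4792 0.1855 0.0435] yaw 2.32 F [ 0.14 -1.36 -0.73] T [-0.029 -0.102  0.033] w 0.0142
```

Call:
apply_moves([
  [[-1, -0.04, 0, 0, 0], [-1, -0.04, 0, 0, 0], [-1, -0.04, 0, 0, 0], [-1, 0, 0, 0, 0]],
])

```text
clock: 18.77
eef_pos: [0.4755, 0.1853, 0.0435]
eef_rot: [[0.999, 0.041, -0.001], [0.041, -0.999, -0.0], [-0.001, 0.0, -1.0]]
ft_force: [-0.2, -0.2, 0.5]
gripper_width: 0.0146
finger_force: 60.0
```

```bash
cat > red.py <<'E'
from h import *
# dispenser-frame extents of the pink cassette in front of the track, seen by 'top'
t=cams.read_camera('top').astype(int);m=(t[:,:,0]-t[:,:,1]>15);m[:, :175]=0;m[:,212:]=0;m[:182]=0;m[222:]=0
v,u=np.nonzero(m);v0=v.max();print('rows',v.min(),v0,'cols low',u[v>v0-4].min(),u[v>v0-4].max())
for vv in(v.min(),v0):
    P=ray('top',(u[v>v0-4].min()+u[v>v0-4].max())/2,vv+(.5 if vv==v0 else -.5),.0422);d=P[:2]-[.6363,.1895];c,s=np.cos(.0385),np.sin(.0385);print('disp x,y',[c*d[0]+s*d[1],-s*d[0]+c*d[1]])
E
python3 ft.py;python3 red.py
```

```text
t 18.77 p [0.4755 0.1853 0.0435] yaw 2.33 F [-0.23 -0.19  0.46] T [ 0.001 -0.054 -0.01 ] w 0.0146
rows 189 200 cols low 188 194
disp x,y [np.float64(0.028154410545650377), np.float64(0.0018955896765136706)]
disp x,y [np.float64(-0.009161786872629099), np.float64(0.0030664014931348358)]
```

Call:
apply_moves([
  [[-1, -0.03, 0, 0.01, 0], [-1, -0.03, 0, 0.01, 0], [-1, -0.03, 0, 0.01, 0], [-1, -0.03, 0, 0.005, 0], [-1, 0, 0, 0, 0]],
])

```text
clock: 19.23
eef_pos: [0.4723, 0.1853, 0.0426]
eef_rot: [[0.999, 0.04, -0.001], [0.04, -0.999, -0.0], [-0.001, 0.0, -1.0]]
ft_force: [0.4, -0.6, -1.1]
gripper_width: 0.0151
finger_force: 60.0
```

```bash
python3 ft.py; python3 red.py
```

```text
t 19.23 p [0.4723 0.1853 0.0426] yaw 2.32 F [ 0.42 -0.63 -1.08] T [ 0.007  0.049 -0.017] w 0.0151
rows 190 201 cols low 188 196
disp x,y [np.float64(0.024850727320199214), np.float64(-0.0010891612753866472)]
disp x,y [np.float64(-0.012441282485558277), np.float64(9.176318623584117e-05)]
```

Call:
apply_moves([
  [[-1, -0.03, 0, 0.006, 0], [-1, -0.03, 0, 0.006, 0], [-1, -0.03, 0, 0.006, 0], [-1, -0.03, 0, 0, 0], [-1, 0, 0, 0, 0]],
])

```text
clock: 19.7
eef_pos: [0.4689, 0.1851, 0.0421]
eef_rot: [[0.999, 0.041, -0.0], [0.041, -0.999, -0.0], [-0.0, 0.0, -1.0]]
ft_force: [-0.9, -0.5, 0.2]
gripper_width: 0.0144
finger_force: 60.0
```

```bash
python3 ft.py; python3 red.py
```

```text
t 19.7 p [0.4689 0.1851 0.0421] yaw 2.33 F [-0.9  -0.51  0.16] T [0.013 0.005 0.005] w 0.0144
rows 191 202 cols low 188 196
disp x,y [np.float64(0.021732999640228547), np.float64(-0.000990432327788207)]
disp x,y [np.float64(-0.015537102486147725), np.float64(0.00018979838429880732)]
```

Call:
apply_moves([
  [[-1, -0.03, 0, 0.01, 0], [-1, -0.04, 0, 0, 0], [-1, -0.04, 0, 0, 0], [-1, -0.04, 0, 0, 0], [-1, -0.04, 0, 0, 0], [-1, -0.04, 0, 0, 0], [-1, -0.04, 0, 0, 0], [-1, 0, 0, 0, 0]],
])

```text
clock: 20.42
eef_pos: [0.4607, 0.1848, 0.0418]
eef_rot: [[0.999, 0.041, -0.0], [0.041, -0.999, -0.0], [-0.0, 0.0, -1.0]]
ft_force: [-0.3, 0.4, -1.0]
gripper_width: 0.0148
finger_force: 60.0
```

```bash
python3 ft.py; python3 red.py
```

```text
t 20.42 p [0.4607 0.1848 0.0418] yaw 2.33 F [-0.29  0.4  -1.  ] T [ 0.034 -0.034  0.04 ] w 0.0148
rows 193 205 cols low 188 196
disp x,y [np.float64(0.015503046185513), np.float64(-0.000793148661186035)]
disp x,y [np.float64(-0.024813677618015603), np.float64(0.00048355928778364516)]
```

Call:
apply_moves([
  [[-1, -0.04, 0, 0, 0], [-1, -0.04, 0, 0, 0], [-1, -0.04, 0, 0, 0], [-1, -0.04, 0, 0, 0], [-1, -0.04, 0, 0, 0], [-1, -0.04, 0, 0, 0], [-1, -0.04, 0, 0, 0], [-1, 0, 0, 0, 0]],
])

```text
clock: 21.13
eef_pos: [0.4523, 0.1844, 0.0418]
eef_rot: [[0.999, 0.041, -0.0], [0.041, -0.999, -0.0], [-0.0, 0.0, -1.0]]
ft_force: [-0.1, -0.6, -1.3]
gripper_width: 0.0145
finger_force: 60.0
```

```bash
python3 ft.py; python3 red.py
```

```text
t 21.13 p [0.4523 0.1844 0.0418] yaw 2.33 F [-0.07 -0.65 -1.27] T [-0.028 -0.039  0.01 ] w 0.0145
rows 196 208 cols low 188 196
disp x,y [np.float64(0.006171846514647262), np.float64(-0.0004976579647873293)]
disp x,y [np.float64(-0.03407395890282392), np.float64(0.0007768042147182552)]
```

Call:
apply_moves([
  [[-1, -0.04, 0, 0, 0], [-1, -0.04, 0, 0, 0], [-1, -0.04, 0, 0, 0], [-1, -0.04, 0, 0, 0], [-1, -0.04, 0, 0, 0], [-1, -0.04, 0, 0, 0], [-1, -0.04, 0, 0, 0], [-1, -0.04, 0, 0, 0], [-1, -0.04, 0, 0, 0], [-1, -0.04, 0, 0, 0], [-1, 0, 0, 0, 0]],
])

```text
clock: 22.1
eef_pos: [0.4403, 0.184, 0.0418]
eef_rot: [[0.999, 0.041, -0.0], [0.041, -0.999, -0.0], [-0.0, 0.0, -1.0]]
ft_force: [0.3, -0.4, 0.3]
gripper_width: 0.0147
finger_force: 60.0
```

```bash
python3 ft.py; python3 red.py
```

```text
t 22.1 p [0.4403 0.184  0.0418] yaw 2.33 F [ 0.33 -0.42  0.32] T [-0.002 -0.01   0.017] w 0.0147
rows 200 212 cols low 188 196
disp x,y [np.float64(-0.006244190464808292), np.float64(-0.00010447985875828173)]
disp x,y [np.float64(-0.04639572874309185), np.float64(0.0011669971673278112)]
```

The cassette lies with centre ≈ −26 mm, near the middle line. Disengage and lift.

Call:
apply_moves([
  [[-1, 0.04, 0, 0, 0], [-1, 0, 0, -0.1, 0], [-1, 0, 0, -0.15, 0], [-1, 0, 0, -0.3, 0], [-1, 0, 0, -0.6, 0], [-1, 0, 0, -0.6, 0], [-1, 0, 0, -0.2, 0], [-1, 0, 0, 0, 0], [-1, 0, 0, 0, 0]],
])

```text
clock: 22.9
eef_pos: [0.4422, 0.1841, 0.1009]
eef_rot: [[0.999, 0.041, 0.001], [0.041, -0.999, 0.0], [0.001, -0.0, -1.0]]
ft_force: [-0.4, 1.1, -0.9]
gripper_width: 0.0145
finger_force: 60.0
```

```bash
python3 go.py 0.4605 -0.082 0.1 -8.33; python3 red.py
python3 - <<'E'
from h import *
a=shot('side','s7')
cv2.imwrite('pics/c7.png',crop(a,150,190,100,75,8))
E
```

```text
t 22.9 p [0.4422 0.1841 0.1009] yaw 2.32 tilt 0.08 w 0.0145 F [-0.36  1.09 -0.86] ff 60.008912086486816 q6 101.9
turn 0.355 shift(after turn) [1.889 8.689 0.03 ]
rows 200 212 cols low 188 196
disp x,y [np.float64(-0.006244190464808292), np.float64(-0.00010447985875828173)]
disp x,y [np.float64(-0.04639572874309185), np.float64(0.0011669971673278112)]
```

View pics/c7.png

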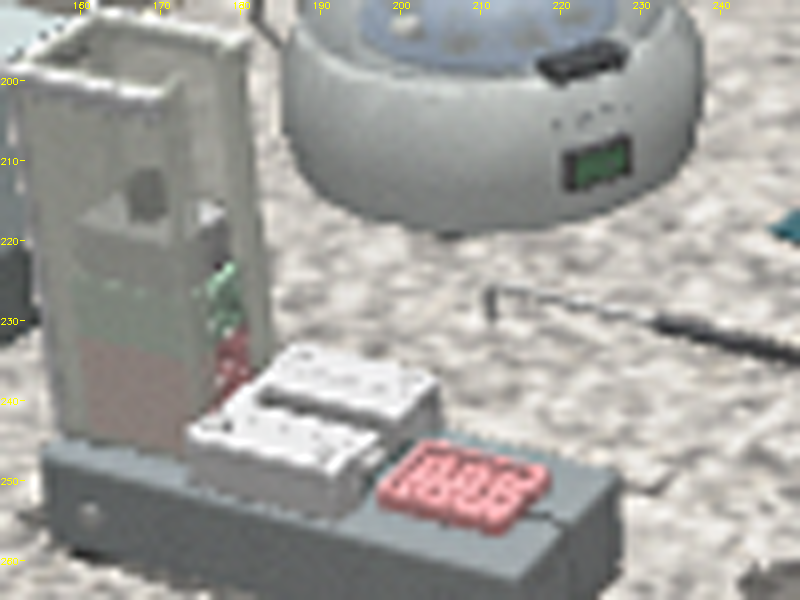

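The cassette lies flat on the shelf at about (208,249), the stack has dropped, and the pick is free. Return to the mat.

Call:
apply_moves([
  [[-1, 0, 0, 0, 0.089], [-1, 0, 0, 0, 0.089], [-1, 0, 0, 0, 0.089], [-1, 0, 0, 0, 0.088], [-1, 0.25, 0.6, 0, 0], [-1, 0.25, 0.95, 0, 0], [-1, 0.25, 0.95, 0, 0], [-1, 0.25, 0.95, 0, 0], [-1, 0.25, 0.95, 0, 0], [-1, 0.25, 0.95, 0, 0], [-1, 0.2, 0.95, 0, 0], [-1, 0.19, 0.95, 0, 0]],
])

```text
clock: 24.0
eef_pos: [0.4654, -0.0406, 0.0991]
eef_rot: [[0.989, -0.145, -0.002], [-0.145, -0.989, 0.001], [-0.002, -0.0, -1.0]]
ft_force: [0.3, -0.2, -0.6]
gripper_width: 0.0143
finger_force: 60.0
```

Call:
apply_moves([
  [[-1, 0, 0.8, 0, 0], [-1, 0, 0.5, 0, 0], [-1, 0, 0.14, 0.3, 0], [-1, 0, 0, 0.5, 0], [-1, 0, 0, 0.6, 0], [-1, 0, 0, 0.6, 0], [-1, 0, 0, 0.5, 0], [-1, 0, 0, 0.2, 0], [-1, 0, 0, 0, 0], [-1, 0, 0, 0, 0]],
])

```text
clock: 24.83
eef_pos: [0.4595, -0.0814, 0.0186]
eef_rot: [[0.99, -0.144, -0.002], [-0.144, -0.99, 0.001], [-0.002, -0.0, -1.0]]
ft_force: [-0.2, -0.2, -0.3]
gripper_width: 0.0143
finger_force: 60.0
```

```bash
python3 go.py 0.4605 -0.082 0.0065 -8.33; python3 ft.py
```

```text
t 24.83 p [ 0.4595 -0.0814  0.0186] yaw -8.3 tilt 0.11 w 0.0143 F [-0.17 -0.22 -0.3 ] ff 60.003066658973694 q6 79.6
turn 0.001 shift(after turn) [0.035 0.013 0.404]
t 24.83 p [ 0.4595 -0.0814  0.0186] yaw -8.3 F [-0.17 -0.22 -0.3 ] T [-0.001  0.02  -0.01 ] w 0.0143
```

Call:
apply_moves([
  [[-1, 0.035, 0, 0.15, 0], [-1, 0, 0, 0.15, 0], [-1, 0, 0, 0.08, 0], [-1, 0, 0, 0.03, 0], [-1, 0, 0, 0, 0], [-1, 0, 0, 0, 0], [-0.3, 0, 0, 0, 0], [0, 0, 0, 0, 0], [0.5, 0, 0, 0, 0], [1, 0, 0, 0, 0], [1, 0, 0, 0, 0], [1, 0, 0, 0, 0]],
])

```text
clock: 25.83
eef_pos: [0.4613, -0.0823, 0.0072]
eef_rot: [[0.989, -0.145, 0.0], [-0.145, -0.989, -0.0], [0.0, 0.0, -1.0]]
ft_force: [0.9, -0.6, -0.4]
gripper_width: 0.0846
finger_force: 0.0
```

```bash
python3 ft.py
```

```text
t 25.83 p [ 0.4613 -0.0823  0.0072] yaw -8.32 F [ 0.88 -0.56 -0.42] T [-0.015  0.005 -0.026] w 0.0846
```

Call:
apply_moves([
  [[1, 0, 0, -0.2, 0], [1, 0, 0, -0.5, 0], [1, 0, 0, -0.9, 0], [1, 0, 0, -0.9, 0], [1, 0, 0, -0.9, 0], [1, 0, 0, -0.9, 0], [1, 0, 0, -0.5, 0], [1, 0, 0, 0, 0], [1, 0, 0, 0, 0], [1, 0, 0, 0, 0]],
])

```text
clock: 26.67
eef_pos: [0.4602, -0.082, 0.1499]
eef_rot: [[0.989, -0.145, -0.002], [-0.145, -0.989, 0.001], [-0.002, -0.0, -1.0]]
ft_force: [-0.3, 0.7, -0.4]
gripper_width: 0.0855
finger_force: 0.0
```

```bash
python3 ft.py; python3 red.py
python3 - <<'E'
from h import *
a=shot('side','s8').astype(int);b=cv2.imread('pics/side0raw.png').astype(int)
m=np.abs(a-b).max(2)>60
# changed pixels in the pick/mat region, and dark pick-handle centroid before/after
for n,i in(('before',b),('after',a)):
    h=i[200:250,255:345].max(2)<45;v,u=np.nonzero(h);print(n,u.mean()+255,v.mean()+200,u.min()+255,u.max()+255,len(u))
    g=i[200:220,262:290];v,u=np.nonzero(g.min(2)>115);print('tip bright',(u+262)[:3],(v+200)[:3],len(u))
E
```

```text
t 26.67 p [ 0.4602 -0.082   0.1499] yaw -8.33 F [-0.27  0.71 -0.44] T [0.008 0.006 0.021] w 0.0855
rows 200 212 cols low 188 196
disp x,y [np.float64(-0.006244190464808292), np.float64(-0.00010447985875828173)]
disp x,y [np.float64(-0.04639572874309185), np.float64(0.0011669971673278112)]<stdin>:6: RuntimeWarning: Mean of empty slice.
  ret = ret.dtype.type(ret / rcount)
Traceback (most recent call last):
ValueError: zero-size array to reduction operation minimum which has no identity
```

Run:
```python
import cv2
b=cv2.imread('pics/side0raw.png');a=cv2.imread('pics/s8_raw.png')
for x0,y0,x1,y1 in((300,214,342,238),(262,204,285,216)):
    r=cv2.matchTemplate(a[y0-14:y1+14,x0-14:x1+14],b[y0:y1,x0:x1],cv2.TM_CCOEFF_NORMED);_,s,_,l=cv2.minMaxLoc(r);print('shift px',l[0]-14,l[1]-14,'score',round(s,2))
```

```text
shift px 0 0 score 0.9
shift px 0 0 score 0.99
```

Pick is back where it lay, lying flat; handing in.

```bash
python3 -c "
from plant import robot;print(robot.finish_job())"
```

```text
the job is handed in; nothing more can be done
None
```

I handed the job in at about 27 s with every step done: the cassette lies flat on the landing shelf (centre about 26 mm in front of the origin), the stack has dropped, and the pick is back on the mat where it lay. Measured tool forces stayed around 5 N or below, but `finish_job` gave no verdict, so a pass is unconfirmed.

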